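# Pack the wooden kit box in layers

## Robot

A 6-joint arm with a two-finger parallel gripper is mounted at the origin on a cart in front of the work surface, level with it; the furniture and walls round the work are solid. World frame = base frame: x ahead of the robot, y to its left, z up, the work surface at z = 0. Lengths are in m, angles in rad, forces in N, time in s.
With the tool pointing down it reaches from about 0.4 to 0.825 m from the base axis. Payload 7 kg.
Tool frame: the origin (TCP) lies at the very end of the fingers, on their centre line; the grasp point (between the pads) lies 19 mm behind it; z points along the fingers, y is the line along which they close (so a half turn about z gives the same grasp; the last joint's range is limited). The gripper opens to 88 mm and grips with 3 to 60 N. Pads are 19 mm wide; open, the fingers measure 130 mm over their backs; the gripper's body (78 mm by 193 mm) begins 47 mm behind the grasp point.
Start: joints at [1.492, 0.359, 0.012, 0, -1.224, -0.288], TCP at [0.242, 0.63, 0.227] pointing down, gripper open.
Joint ranges: [-3.07, 3.07], [-1.43, 2.12], [-1.02, 1.25], [-3.03, 1.67], [-3.05, -0], [-3.03, 3.03]. Speed limits (rad/s): [2.39, 2.39, 3.01, 3.14, 3.14, 3.14].

## Interface

Orientations are given as a rotation vector (axis times angle).
In Python, from cell import status, capture, camera_model, env, trace gives the robot as it stands.
- The arm moves only by the tool send_rows, never from a script. Its argument "motion" is text: rows parted by semicolons, each of 4 numbers parted by spaces: the shift along the tool's x, y, z in units of 30 mm (1.0 is 30 mm), then the turn about the tool's z in units of 5 degrees (1.0 is 5 degrees). In form: tx ty tz turn; .... A call has 1 to 12 rows; each row shifts and turns the commanded pose from where the row before left it, along the tool's axes as they then stand; what a row does not reach is not made up. A row lasts 1/12 s, in which the tool goes at most 41.7 mm and 7.16 degrees, less where a joint would pass 70% of its speed; a pose out of reach is approached as far as the arm can. A call is refused whole if a number of a shift passes 1 or a number of a turn 1, either way. A call with a gripper value outside its range is refused whole. "grip" is the opening, from 0 (shut) to 1 (fully open), set as the call begins (left out, the last holds). The fingers move at their own pace and stop on an object; "newtons" is the grip in N (left out, the last holds). Time passes only in rows, so rows that do not move let the fingers close. It gives the time, the measured TCP pose, the force, the opening and the grip force at its end, in the units of the state.
- status.get_state(): the state, without advancing time (a new reading comes with each control period).
- capture(name): name is "scene" or "top"; returns the picture (384x512x3 uint8, red, green, blue); there is no depth.
- camera_model(name): a dict with "fx", "fy", "cx", "cy" (pixels), "k1" (the pictures are not rectified: a ray, as slopes to the right and down, at radius r is drawn at 1 + k1 r^2 times it, then the intrinsics apply), "world_to_cam" (4x4, takes a point from world to camera coordinates). Camera axes: x right, y up, looking along -z (the intrinsics and any distortion apply to the point x, -y, -z); pixel columns grow to the right and rows downward; lengths in m; the calibration is good to about 2 mm. A picture is of the moment at which its call begins. camera_model takes no time and is no camera call.
- env.finish_job(): hands the job in; it is judged then, once.
Trained networks look in the newest picture that a camera, given by its name, has taken for a name from the list of things; names that differ only in an ending like _2 or _b are one class to them, and where a whole thing is asked for, a point or a joint stands for the part that bears it (a point fixed in the world has none). Each returns a list of dicts, best first, with "p" (0 to 1); they miss things now and then, are a little off and sometimes report something else, mostly with a low value. They report only what shows in the picture. A call takes as long as a camera call.
- trace(camera, name): "region" (384x512 bool, what is visible of it) and "box" ([left, top, width, height] in pixels, round what is visible of it).
The state is a dict: "time_s": time; "q": joint angles; "joint_vel": joint speeds; "joint_torque": joint torques, N m; "tcp_pos": TCP position; "ee_rot": TCP orientation; "force": force on the tool from outside, world axes, zero at the start; "torque": the same for the moment, N m; "opening": finger opening in m; "finger_force": force on a finger pad.
Only numpy, scipy, OpenCV 4.12 (cv2) and the standard library are available. Lean on these libraries where they do the work, as an engineer would, in place of code of your own. Each camera call takes 0.05 s, during which the arm holds its last target. There are 200 camera calls.

## Task

Pack the open wooden kit box in layers, in this order: fold the white rule fully shut and lay it flat in the slot in the bottom of the box, set the lift-out tray down level on the insert over it, then lay the black roll of tape flat in the tray's smaller bay and last the dark rubber sanding block flat in its larger bay. Leave the spirit level and the aerosol can where they are.

Things in the scene. Friction and masses are not known exactly. Their poses are not given: they have to be found in the camera images.
- kit_box: Open wooden box fixed to the bench, 232 (x) x 152 (y) x 47 mm high; origin: centre of underside. Walls 8, floor 5 mm. Grey foam insert, top 25 mm above the underside. Cut in it to the floor at the centre: rule slot 180 (x) x 48 mm (y), and a finger channel across it, 50 mm in x, full inner width (136). Folded rule fits the slot, and tray (7 mm play) sits on the insert, either way round.
- fold_rule: White two-leaf folding rule lying flat, brass hinge at one end. Leaves 150 x 16 x 12 mm thick; folded, side by side, 162 x 32. Pose of the first leaf: origin at the underside, centre of the folded rule; x along this leaf away from the hinge, z up. Hinge at x=-69, y=0 mm; this leaf spans y -16..0, the folded second y 0..16. Squeezing both leaves from outside, square to their bisector, folds it.
- rule_leaf (a joint): Angle (rad) of the rule's second leaf about the hinge: 0 is folded shut; it grows as the second leaf swings out to the first leaf's +y side (counterclockwise from above). At the start 0.25 to 0.4; the hinge turns with light friction (0.015 N m) and has no spring.
- lift_tray: Loose aluminium tray 202 (x) x 122 (y) x 22 mm, walls and floor 4 mm, 0.25 kg. Origin: centre of underside, z up. A 20 mm high divider at x=-14 mm carries a black grip plate, 12 thick (x) x 44 wide (y), top 60 mm above the underside: pinch it along x to lift. Smaller bay x -97..-17 mm, larger bay x -11..97, both y -57..57; bay floors 4 mm above the underside.
- tape_roll: Small black roll of tape lying flat, 58 mm diameter, 19 mm thick (its hole is solid to the fingers). Origin: centre of its underside, z up. 0.05 kg.
- sanding_block: Dark rubber sanding block lying flat, 42 (x) x 90 (y) x 30 mm high. Origin: centre of its underside, z up. 0.09 kg.
- aerosol_1: Bystander: standing aerosol can with a red cap, 59 mm diameter, 202 mm tall. Origin: centre of its underside.
- level: Bystander: yellow spirit level standing on its edge, 22 (x) x 225 (y) x 46 mm high. Origin: centre of its underside.

How it is judged:
By the outcome, as a careful person would: the job done as asked, in the order asked, and still so for the second after the job is handed in, with the robot touching nothing.
It also fails if it takes over 133 s, if anything falls off the work surface, if the arm or the gripper's body presses on something with over 40 N, if the wrist force passes 120 N, or if a joint passes its speed limit or range.

## Working session

There is one attempt and no reset: what is moved stays moved. The work goes in short steps, Python scripts to look and compute and a tool call to move; the robot and the scene stay as the last step left them, time stands still between calls to the robot, and variables do not carry over. Pictures are saved under pics/ and viewed, at most 15 in all, crops included, and the job is handed in when it is done.

Besides the shell and the picture viewer there is one more tool, called after "Request:" by a JSON object that holds its "name" and its "arguments". send_rows: Moves the arm, as the interface text tells. Its arguments: {"type":"object","properties":{"motion":{"type":"string"},"grip":{"type":"number"},"newtons":{"type":"number"}},"required":["motion"]}

```bash
ls; mkdir -p pics
cat > h.py <<'E'
import numpy as np, cv2
from cell import status, capture, camera_model, env, trace
def snap(cam,fn=None):
    im=capture(cam)
    if fn: cv2.imwrite('pics/'+fn,cv2.cvtColor(np.ascontiguousarray(im),cv2.COLOR_RGB2BGR))
    return im
def ray(cam,uv):
    m=camera_model(cam); T=np.array(m['world_to_cam'])
    d=np.array([m['k1'],0,0,0,0],float) 
    K=np.array([[m['fx'],0,m['cx']],[0,m['fy'],m['cy']],[0,0,1]],float)
    p=cv2.undistortPoints(np.array(uv,float).reshape(-1,1,2),K,d).reshape(-1,2)
    dc=np.c_[p[:,0],-p[:,1],-np.ones(len(p))]
    R=T[:3,:3]; return -R.T@T[:3,3], dc@R
def toz(cam,uv,z):
    o,d=ray(cam,uv); return o+d*((z-o[2])/d[:,2])[:,None]
def proj(cam,P):
    m=camera_model(cam); T=np.array(m['world_to_cam']); P=np.atleast_2d(P)
    c=P@T[:3,:3].T+T[:3,3]; s=np.c_[c[:,0]/-c[:,2],-c[:,1]/-c[:,2]]
    s=s*(1+m['k1']*(s**2).sum(1))[:,None]
    return np.c_[s[:,0]*m['fx']+m['cx'],s[:,1]*m['fy']+m['cy']]
def rect(cam,name,z):
    r=trace(cam,name)
    if not r: return name,None
    r=r[0]; c,_=cv2.findContours(r['region'].astype(np.uint8),0,1)
    c=max(c,key=cv2.contourArea).reshape(-1,2)
    W=toz(cam,c,z)[:,:2]
    b=cv2.minAreaRect((W*1000).astype(np.float32))
    return name,round(r['p'],2),r['box'],np.round(b[0],1),np.round(b[1],1),round(b[2],1)
E
python3 - <<'E'
from h import *
for c in('top','scene'):
    snap(c,c+'0.png'); m=camera_model(c); T=np.array(m['world_to_cam']); print(c,m['fx'],m['k1'],(-T[:3,:3].T@T[:3,3]).round(3), T[2,:3].round(2))
for n,z in(('kit_box',.047),('fold_rule',.012),('lift_tray',.022),('tape_roll',.019),('sanding_block',.03),('aerosol_1',.2),('level',.046)): print(rect('top',n,z))
print(status.get_state())
E
```

```text
pics
top 357.896544033349 -0.1067170815739277 [0.352 0.046 1.087] [-0.14  0.01  0.99]
scene 498.21290655610056 0.07418336500577037 [-0.013 -0.808  1.292] [-0.33 -0.52  0.79]
('kit_box', 0.62, [179.3, 172.7, 86.5, 63.3], array([473.1, 154.4]), array([250.9, 155.4]), 81.7)
('fold_rule', 0.94, [135.9, 185.4, 27.1, 52.4], array([453.2, 361.7]), array([157.7,  79.6]), 20.4)
('lift_tray', 0.56, [297.3, 173.7, 42.8, 70.0], array([ 464.7, -141. ]), array([122.3, 199.6]), 84.5)
('tape_roll', 0.45, [379.9, 190.7, 18.6, 22.4], array([ 490.8, -355.7]), array([51.2, 56.8]), 18.3)
('sanding_block', 0.62, [174.9, 139.6, 30.1, 13.3], array([652.1, 248.1]), array([49.2, 89.8]), 5.5)
('aerosol_1', 0.74, [371.6, 130.9, 41.0, 32.4], array([ 614. , -306.7]), array([ 53. , 133.5]), 36.6)
('level', 0.95, [92.0, 131.7, 71.3, 20.1], array([662.2, 443.6]), array([236.2,  34.8]), 84.4)
{'time_s': 0.45, 'q': array([ 1.49208939e+00,  3.58637641e-01,  1.18387547e-02, -2.82506066e-05,
       -1.22407791e+00, -2.88082109e-01]), 'joint_vel': array([ 0.00113267,  0.00149066,  0.00027947, -0.00017412, -0.00037768,
       -0.00046351]), 'joint_torque': array([ 7.70361676e-04, -5.81718278e+01,  2.92997700e+01,  6.99546799e+00,
        1.14985576e-02, -5.30084640e-05]), 'tcp_pos': array([0.24207715, 0.6300455 , 0.22650509]), 'ee_rot': array([ 3.08882493e+00, -5.72926376e-01, -2.82963568e-05]), 'force': array([-0.01721867, -0.70489021, -0.30395097]), 'torque': array([-0.02800598,  0.04507388,  0.02721737]), 'finger_force': 0.0, 'opening': 0.08746748710589046}
```

View pics/top0.png

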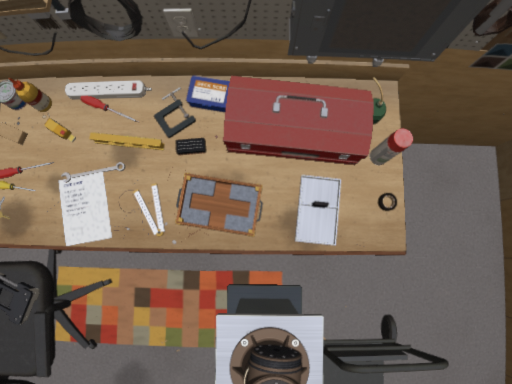

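View pics/scene0.png

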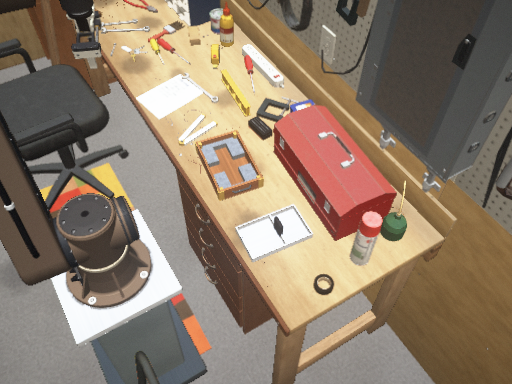

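The top view shows the rule (hinge near px 159,233), box (220,204), tray (319,210), tape (388,201), block (190,146). Next I'll fit the poses by silhouette in both cameras.

```bash
cat > fit.py <<'E'
from h import *
from scipy.optimize import minimize
def box(x0,x1,y0,y1,z0,z1): return np.array([[x,y,z] for x in(x0,x1) for y in(y0,y1) for z in(z0,z1)])/1000.
a=np.linspace(0,2*np.pi,40)
MOD={'kit_box':[box(-116,116,-76,76,0,47)],'lift_tray':[box(-101,101,-61,61,0,22),box(-20,-8,-22,22,22,60)],
'tape_roll':[np.array([[29*np.cos(t),29*np.sin(t),z] for t in a for z in(0,19)])/1000],
'sanding_block':[box(-21,21,-45,45,0,30)]}
def model(name,p):
    if name=='fold_rule':
        A=box(-75,75,-16,0,0,12)+[.006,0,0]; A=box(-81+12,81,-16,0,0,12); B=box(0,150,0,16,0,12)
        c,s=np.cos(p[3]),np.sin(p[3]); B=B@np.array([[c,s,0],[-s,c,0],[0,0,1]])+[-.069,0,0]; G=[A,B]
    else: G=MOD[name]
    c,s=np.cos(p[2]),np.sin(p[2]); R=np.array([[c,s,0],[-s,c,0],[0,0,1]])
    return [g@R+[p[0],p[1],p[4] if len(p)>4 else 0] for g in G]
def fit(name,p0,cams=('top','scene'),z=0,fixyaw=False):
    regs=[]
    for c in cams:
        r=trace(c,name)
        if not r: print('miss',c,name); continue
        m=r[0]['region'].astype(np.uint8); cs,_=cv2.findContours(m,0,1)
        if name=='tape_roll': cv2.drawContours(m,cs,-1,1,-1)
        x,y,w,h=[int(v) for v in r[0]['box']]; x-=15;y-=15;w+=30;h+=30; x=max(x,0);y=max(y,0)
        S=6; regs.append((c,x,y,S,cv2.resize(m[y:y+h,x:x+w].astype(np.float32),None,fx=S,fy=S,interpolation=cv2.INTER_LINEAR)>.5))
    p0=np.array(p0,float)
    sc=np.array([.004,.004,.05,.05])[:len(p0)]
    def ious(v):
        p=p0+v*sc; o=[]
        if z: p=np.r_[p,[0]*(4-len(p)),z]
        for c,x,y,S,m in regs:
            k=np.zeros(m.shape,np.uint8)
            for g in model(name,p):
                q=(proj(c,g)-[x,y]+.5)*S-.5
                cv2.fillConvexPoly(k,cv2.convexHull(np.round(q).astype(np.int32)),1)
            o.append((m&(k>0)).sum()/(m|(k>0)).sum())
        return o
    f=lambda v:-np.mean(ious(v))
    n=len(p0); s=np.vstack([np.zeros(n),np.eye(n)*1.5])
    r=minimize(f,np.zeros(n),method='Nelder-Mead',options=dict(initial_simplex=s,xatol=.02,fatol=1e-4))
    p=p0+r.x*sc; print(name,cams,p.round(4),'deg',np.degrees(p[2:]).round(1),np.round(ious(r.x),3)); return p
def draw(img,cam,name,p,S,x,y):
    for g in model(name,p):
        q=(proj(cam,g)-[x,y]+.5)*S
        cv2.polylines(img,[cv2.convexHull(np.round(q).astype(np.int32))],True,(0,255,0),1)
E
python3 - <<'E'
from fit import *
T=capture('top');capture('scene')
r=np.radians
I={'kit_box':[.473,.154,r(81.7)],'lift_tray':[.465,-.141,r(174.5)],'tape_roll':[.49,-.356,0],'sanding_block':[.652,.248,r(5.5)],'fold_rule':[.455,.345,.05,.3]}
F={}
for n,p in I.items():
    for c in(('top',),('scene',),('top','scene')): F[n]=fit(n,p,c)
im=cv2.cvtColor(T,cv2.COLOR_RGB2BGR)[135:250,120:350]; im=cv2.resize(im,None,fx=3.4,fy=3.4,interpolation=cv2.INTER_CUBIC)
for n in('kit_box','lift_tray','sanding_block','fold_rule'): draw(im,'top',n,F[n],3.4,120,135)
cv2.imwrite('pics/ov.png',im)
E
```

```text
kit_box ('top',) [0.474  0.1556 1.4212] deg [81.4] [0.967]
kit_box ('scene',) [0.4742 0.1525 1.4227] deg [81.5] [0.978]
kit_box ('top', 'scene') [0.4742 0.154  1.42  ] deg [81.4] [0.963 0.975]
lift_tray ('top',) [ 0.4651 -0.142   3.0478] deg [174.6] [0.96]
lift_tray ('scene',) [ 0.4649 -0.1451  3.048 ] deg [174.6] [0.967]
lift_tray ('top', 'scene') [ 0.465  -0.1435  3.0422] deg [174.3] [0.956 0.961]
tape_roll ('top',) [ 0.4963 -0.36    0.0834] deg [4.8] [0.347]
tape_roll ('scene',) [ 0.4935 -0.3592 -0.0137] deg [-0.8] [0.851]
tape_roll ('top', 'scene') [ 0.4931 -0.3599  0.0903] deg [5.2] [0.346 0.848]
sanding_block ('top',) [0.6557 0.2537 0.0763] deg [4.4] [0.918]
sanding_block ('scene',) [0.6541 0.2489 0.0557] deg [3.2] [0.938]
sanding_block ('top', 'scene') [0.6555 0.2509 0.0582] deg [3.3] [0.898 0.915]
fold_rule ('top',) [0.4518 0.3508 0.2198 0.2903] deg [12.6 16.6] [0.807]
fold_rule ('scene',) [0.4549 0.3481 0.2159 0.2809] deg [12.4 16.1] [0.809]
fold_rule ('top', 'scene') [0.4556 0.3504 0.2234 0.3009] deg [12.8 17.2] [0.808 0.772]
```

View pics/ov.png

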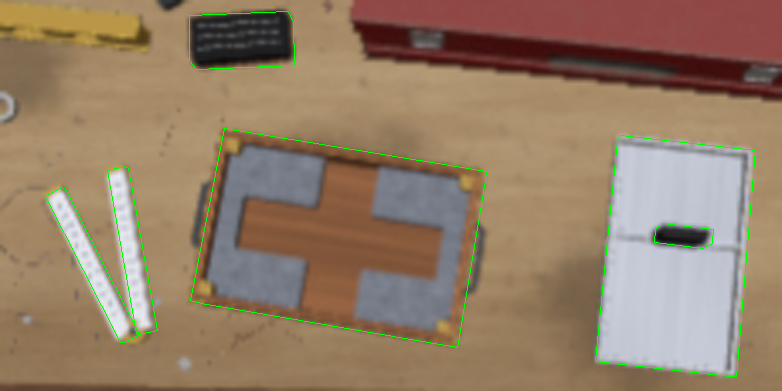

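The overlay matches: box (.474,.154, 81.4°), tray (.465,-.1435, 174.5° with the small bay toward +x), block (.655,.251, 3.5°), rule (.4535,.3495, 12.6°, leaf at 16.6°).

```bash
cat > go.py <<'E'
import sys
from h import *
from scipy.spatial.transform import Rotation as Ro
# usage: go.py x y z psi [N]  (m, deg) : uniform rows from the present pose
s=status.get_state(); R=Ro.from_rotvec(s['ee_rot']).as_matrix(); p=s['tcp_pos']
psi=np.degrees(np.arctan2(R[1,0],R[0,0]))
print('t',round(s['time_s'],1),'p',p.round(4),'psi',round(psi,1),'tilt',R[:,2].round(3),'q',np.degrees(s['q']).round(0),'open',s['opening'],'F',s['force'].round(1))
if len(sys.argv)>1:
    x,y,z,ps=map(float,sys.argv[1:5]); d=np.array([x,y,z])-p; dt=ps-psi
    def rows(N):
        M=np.zeros((3,3))
        for i in range(N):
            M+=R@Ro.from_euler('z',-dt/N*i,degrees=True).as_matrix()
        return np.linalg.solve(M,d)/.03, -dt/N/5
    if len(sys.argv)>5: Ns=[int(sys.argv[5])]
    else: Ns=[next(N for N in range(1,60) if abs(rows(N)[0]).max()<=.9 and np.linalg.norm(rows(N)[0])<1.2 and abs(rows(N)[1])<=.9)]
    for N in Ns: v,t=rows(N); print('N',N,'row','%.3f %.3f %.3f %.3f'%(*v,t))
E
python3 go.py .451 .359 .1 21
```

```text
t 1.6 p [0.2421 0.6301 0.2265] psi -21.0 tilt [ 0. -0. -1.] q [ 85.  21.   1.   0. -70. -17.] open 0.08774189422947651 F [ 0.3 -0.2  0.7]
N 11 row 0.675 0.818 0.384 -0.764
```

Request:
{"name": "send_rows", "arguments": {"motion": "0.675 0.818 0.384 -0.764;0.675 0.818 0.384 -0.764;0.675 0.818 0.384 -0.764;0.675 0.818 0.384 -0.764;0.675 0.818 0.384 -0.764;0.675 0.818 0.384 -0.764;0.675 0.818 0.384 -0.764;0.675 0.818 0.384 -0.764;0.675 0.818 0.384 -0.764;0.675 0.818 0.384 -0.764;0.675 0.818 0.384 -0.764;0 0 0 0", "grip": 1}}

```text
time_s: 2.55
tcp_pos: [0.4532, 0.3552, 0.0975]
ee_rot: [3.086, 0.574, -0.004]
force: [-0.8, 0.6, 0.3]
opening: 0.0876
finger_force: 0.0
```

```bash
python3 go.py .451 .359 .004 21
```

```text
t 2.5 p [0.4532 0.3552 0.0975] psi 21.1 tilt [-0.002 -0.003 -1.   ] q [ 58.  18. -21.   0. -51.  54.] open 0.0875842934314487 F [-0.8  0.6  0.3]
N 4 row -0.004 -0.038 0.779 0.003
```

Request:
{"name": "send_rows", "arguments": {"motion": "0 -0.03 0.7 0;0 -0.03 0.7 0;0 -0.03 0.7 0;0 -0.03 0.6 0;0 0 0.3 0;0 0 0 0"}}

```text
time_s: 3.05
tcp_pos: [0.4488, 0.3613, 0.0079]
ee_rot: [3.087, 0.572, -0.004]
force: [0.5, -0.5, 0.6]
opening: 0.0879
finger_force: 0.0
```

```bash
python3 go.py .451 .359 .004 21
python3 - <<'E'
from h import *
T=cv2.cvtColor(capture('scene'),cv2.COLOR_RGB2BGR)
cv2.imwrite('pics/r1.png',cv2.resize(T[70:200,110:300],None,fx=4,fy=4,interpolation=cv2.INTER_CUBIC))
E
```

```text
t 3.0 p [0.4488 0.3613 0.0079] psi 21.0 tilt [-0.002 -0.003 -1.   ] q [ 58.  25. -26.  -0. -39.  53.] open 0.08789920117807118 F [ 0.5 -0.5  0.6]
N 1 row 0.041 0.098 0.131 -0.003
```

View pics/r1.png

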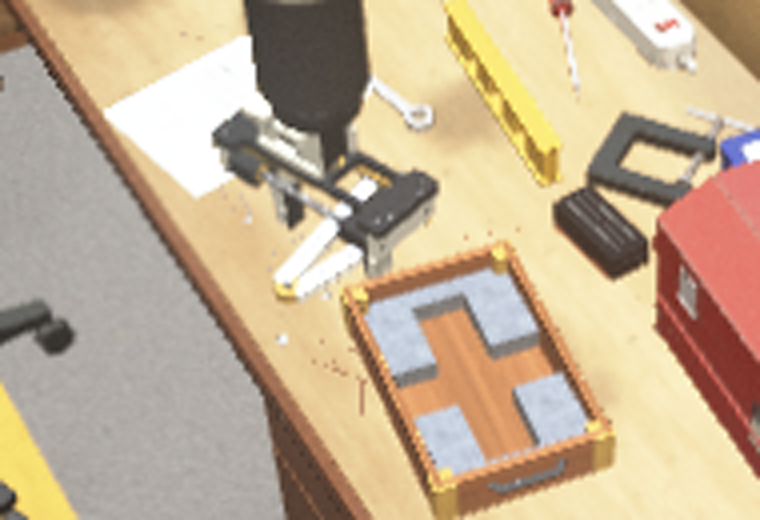

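The fingers straddle both leaves (rule hinge around 290,290 in the crop). Now I squeeze.

Request:
{"name": "send_rows", "arguments": {"motion": "0.04 0.08 0.13 0;0 0 0 0;0 0 0 0;0 0 0 0;0 0 0 0;0 0 0 0;0 0 0 0;0 0 0 0;0 0 0 0;0 0 0 0", "grip": 0.25, "newtons": 20}}

```text
time_s: 3.93
tcp_pos: [0.4518, 0.3607, 0.0061]
ee_rot: [-3.089, -0.573, -0.001]
force: [0.5, 0.0, 3.5]
opening: 0.0314
finger_force: 20.0
```

Request:
{"name": "send_rows", "arguments": {"motion": "0 0 -0.4 0;0 0 -0.8 0;0 0 -0.9 0;0 0 -0.9 0;0 0 -0.6 0;0 0 -0.2 0;0 0 0 0", "grip": 0.25}}

```text
time_s: 4.52
tcp_pos: [0.452, 0.3611, 0.1212]
ee_rot: [-3.087, -0.572, -0.003]
force: [-1.0, 0.5, -1.8]
opening: 0.0313
finger_force: 20.0
```

```bash
python3 go.py .474 .154 .115 81.4
python3 - <<'E'
from fit import *
T=cv2.cvtColor(capture('scene'),cv2.COLOR_RGB2BGR)
fit('fold_rule',[.452,.361,np.radians(21),.0],('scene',),z=.115)
cv2.imwrite('pics/r2.png',cv2.resize(T[50:180,130:300],None,fx=4,fy=4,interpolation=cv2.INTER_CUBIC))
E
```

```text
t 4.5 p [0.452  0.3611 0.1212] psi 21.0 tilt [ 0.001  0.002 -1.   ] q [ 58.  17. -20.  -0. -53.  53.] open 0.03127018215687547 F [-1.   0.5 -1.8]
N 14 row -0.354 0.380 0.014 -0.863
fold_rule ('scene',) [ 0.4413  0.3621  0.5159 -0.1243] deg [29.6 -7.1] [0.549]
```

View pics/r2.png

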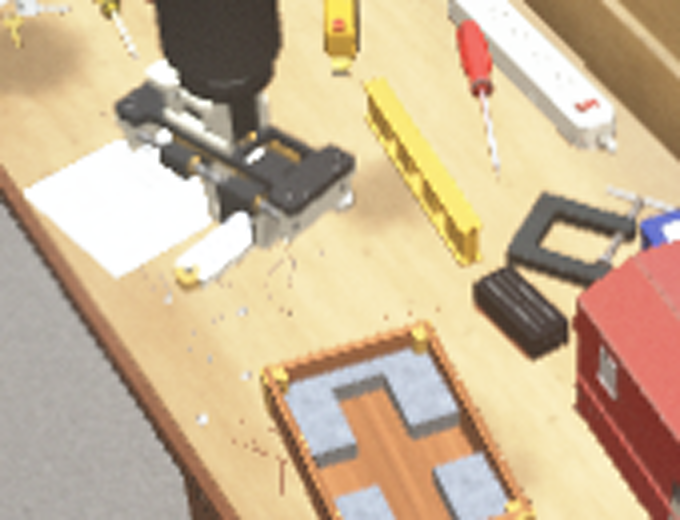

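```bash
python3 go.py .474 .154 .115 81.4 16
python3 - <<'E'
from h import *
w=toz('scene',[[130+178/4,50+276/4]],.121)[0]; d=w[:2]-[.452,.3611]; print(w, np.linalg.norm(d), np.degrees(np.arctan2(*d[::-1])))
E
```

```text
t 4.6 p [0.451  0.3599 0.1187] psi 21.0 tilt [-0.001 -0.001 -1.   ] q [ 58.  17. -20.  -0. -53.  53.] open 0.03161219139352599 F [-0.4  0.1 -1.9]
N 16 row -0.308 0.331 0.008 -0.755
[0.3796361  0.33731973 0.121     ] 0.07617109382380532 -161.80841170824428
```

Request:
{"name": "send_rows", "arguments": {"motion": "-0.31 0.33 0.01 -0.755;-0.31 0.33 0.01 -0.755;-0.31 0.33 0.01 -0.755;-0.31 0.33 0.01 -0.755;-0.31 0.33 0.01 -0.755;-0.31 0.33 0.01 -0.755;-0.31 0.33 0.01 -0.755;-0.31 0.33 0.01 -0.755;-0.31 0.33 0.01 -0.755;-0.31 0.33 0.01 -0.755;-0.31 0.33 0.01 -0.755;-0.31 0.33 0.01 -0.755"}}

```text
time_s: 5.62
tcp_pos: [0.4466, 0.2002, 0.1145]
ee_rot: [2.627, 1.722, -0.005]
force: [-0.0, 0.2, -2.1]
opening: 0.0316
finger_force: 20.0
```

Request:
{"name": "send_rows", "arguments": {"motion": "-0.31 0.33 0.01 -0.755;-0.31 0.33 0.01 -0.755;-0.31 0.33 0.01 -0.755;-0.31 0.33 0.01 -0.755;0 0 0 0;0 0 0 0;0 0 0 0"}}

```text
time_s: 6.2
tcp_pos: [0.473, 0.154, 0.114]
ee_rot: [-2.384, -2.046, 0.003]
force: [0.1, 0.3, -1.9]
opening: 0.0313
finger_force: 20.0
```

```bash
python3 go.py .4738 .152 .07 81.4
python3 - <<'E'
from h import *
for c,(x,y,w,h) in (('top',(165,145,115,110)),('scene',(170,90,130,120))):
    T=cv2.cvtColor(capture(c),cv2.COLOR_RGB2BGR)[y:y+h,x:x+w]
    cv2.imwrite('pics/a_%s.png'%c,cv2.resize(T,(390,400),interpolation=cv2.INTER_CUBIC))
cv2.imwrite('pics/r3.png',np.hstack([cv2.imread('pics/a_top.png'),cv2.imread('pics/a_scene.png')]))
E
```

```text
t 6.2 p [0.473 0.154 0.114] psi 81.3 tilt [-0.002 -0.001 -1.   ] q [ 41.  10. -30.  -0. -50. 131.] open 0.03130843749280472 F [ 0.1  0.3 -1.9]
N 2 row -0.030 0.019 0.734 -0.012
```

View pics/r3.png

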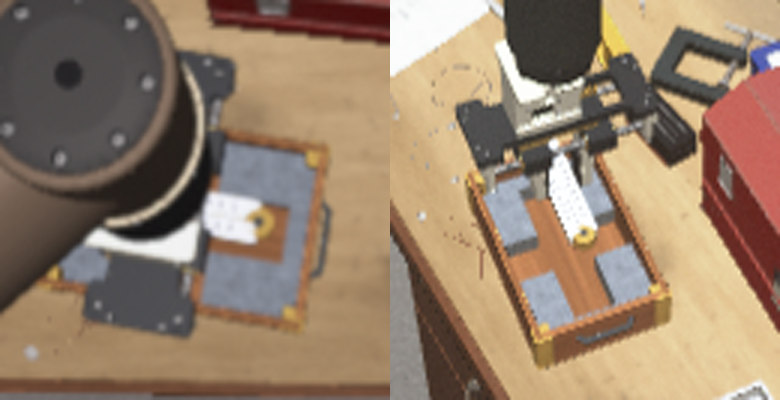

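Request:
{"name": "send_rows", "arguments": {"motion": "-0.06 0.04 0.7 0;0 0 0.8 0;0 0 0.8 0;0 0 0.5 0;0 0 0.3 0;0 0 0.15 0;0 0 0.1 0;0 0 0 0;0 0 0 0"}}

```text
time_s: 7.05
tcp_pos: [0.4751, 0.1527, 0.0154]
ee_rot: [2.381, 2.049, 0.002]
force: [-0.6, -0.0, -1.6]
opening: 0.0312
finger_force: 20.0
```

Request:
{"name": "send_rows", "arguments": {"motion": "0 0 0.07 0;0 0 0.06 0;0 0 0 0;0 0 0 0"}}

```text
time_s: 7.38
tcp_pos: [0.4751, 0.1526, 0.0111]
ee_rot: [2.382, 2.049, 0.002]
force: [-0.3, 0.6, 0.3]
opening: 0.0315
finger_force: 20.0
```

Request:
{"name": "send_rows", "arguments": {"motion": "0 0 0 0;0 0 0 0;0 0 0 0;0 0 -0.3 0;0 0 -0.8 0;0 0 -1 0;0 0 -1 0;0 0 -1 0;0 0 -0.5 0;0 0 0 0", "grip": 0.6}}

```text
time_s: 8.22
tcp_pos: [0.4766, 0.1534, 0.1535]
ee_rot: [2.38, 2.049, 0.011]
force: [0.5, -0.2, -0.2]
opening: 0.0524
finger_force: 0.0
```

```bash
python3 - <<'E'
import numpy as np
a=np.radians(174.5); c=np.array([.465,-.1435]); print(c-.014*np.array([np.cos(a),np.sin(a)]))
E
python3 go.py .479 -.145 .17 84.5
```

```text
[ 0.47893555 -0.14484184]
t 8.2 p [0.4766 0.1534 0.1535] psi 81.4 tilt [ 0.006  0.004 -1.   ] q [ 40.   7. -27.   0. -55. 131.] open 0.05239500775343114 F [ 0.5 -0.2 -0.2]
N 11 row -0.896 0.120 -0.054 -0.056
```

Request:
{"name": "send_rows", "arguments": {"motion": "-0.896 0.12 -0.054 0;-0.896 0.12 -0.054 0;-0.896 0.12 -0.054 0;-0.896 0.12 -0.054 0;-0.896 0.12 -0.054 0;-0.896 0.12 -0.054 0;-0.896 0.12 -0.054 0;-0.896 0.12 -0.054 0;-0.896 0.12 -0.054 0;-0.896 0.12 -0.054 0;-0.896 0.12 -0.054 0"}}

```text
time_s: 9.13
tcp_pos: [0.4689, -0.1473, 0.1666]
ee_rot: [-2.381, -2.048, 0.0]
force: [0.8, -0.6, 0.1]
opening: 0.0527
finger_force: 0.0
```

Request:
{"name": "send_rows", "arguments": {"motion": "0 0 0 0.98;0 0 0 0.98;0 0 0 0.98;0 0 0 0.98;0 0 0 0.98;0 0 0 0.98;0 0 0 0.98;0 0 0 0.98;0 0 0 0.98;0 0 0 0.98;0 0 0 0.98;0 0 0 0.98"}}

```text
time_s: 10.13
tcp_pos: [0.469, -0.146, 0.1664]
ee_rot: [-3.082, -0.609, 0.001]
force: [-1.1, 0.2, 0.8]
opening: 0.0526
finger_force: 0.0
```

Request:
{"name": "send_rows", "arguments": {"motion": "0 0 0 0.98;0 0 0 0.98;0 0 0 0.98;0 0 0 0.98;0 0 0 0.98;0 0 0 0.98;0 0 0 0.98;0 0 0 0.98;0 0 0 0.98;0 0 0 0.98;0 0 0 0.98;0 0 0 0.98"}}

```text
time_s: 11.13
tcp_pos: [0.4691, -0.146, 0.1664]
ee_rot: [2.984, -0.982, -0.001]
force: [-0.2, 0.0, 0.0]
opening: 0.0526
finger_force: 0.0
```

Request:
{"name": "send_rows", "arguments": {"motion": "0 0 0 0.98;0 0 0 0.98;0 0 0 0.98;0 0 0 0.98;0 0 0 0.98;0 0 0 0.98;0 0 0 0.98;0 0 0 0.98;0 0 0 0.98;0 0 0 0.98;0 0 0 0.98;0 0 0 0.98"}}

```text
time_s: 12.13
tcp_pos: [0.4691, -0.146, 0.1664]
ee_rot: [2.117, -2.32, -0.001]
force: [0.1, 0.7, 0.4]
opening: 0.0524
finger_force: 0.0
```

```bash
python3 go.py .479 -.145 .09 -95.5
python3 - <<'E'
from fit import *
snap('top');T=cv2.cvtColor(capture('scene'),cv2.COLOR_RGB2BGR)
fit('lift_tray',[.465,-.1435,3.045],('scene',))
x,y,w,h=165,90,170,190
print(trace('top','fold_rule')[:1] and rect('top','fold_rule',.017), rect('scene','fold_rule',.017))
t=cv2.cvtColor(capture('top'),cv2.COLOR_RGB2BGR)[160:250,160:350]
cv2.imwrite('pics/r4.png',np.vstack([cv2.resize(t,(570,270),interpolation=cv2.INTER_CUBIC),cv2.resize(T[120:230,170:360],(570,330),interpolation=cv2.INTER_CUBIC)]))
E
```

```text
t 12.1 p [ 0.4691 -0.146   0.1664] psi -95.2 tilt [-0.001  0.    -1.   ] q [  6.   6. -27.  -0. -57. -11.] open 0.05243997291151961 F [0.1 0.7 0.4]
N 3 row -0.021 -0.110 0.848 0.017
lift_tray ('scene',) [ 0.4647 -0.1432  3.0432] deg [174.4] [0.961]
[] ('fold_rule', 0.74, [214.9, 144.6, 24.5, 37.2], array([472.3, 153.4]), array([168.1,  39.5]), 81.0)
```

View pics/r4.png

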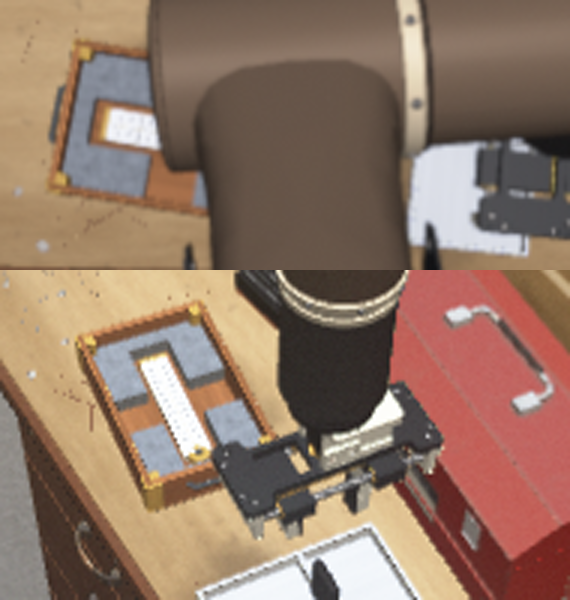

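The rule lies folded in the slot (crop centre ~170,400). The gripper is over the tray plate, with clearance to the red box. Next: lower and pinch.

Request:
{"name": "send_rows", "arguments": {"motion": "-0.02 -0.11 0.85 0.02;-0.02 -0.11 0.85 0.02;-0.02 -0.11 0.85 0.02;0 0 0.6 0;0 0 0 0;0 0 0 0"}}

```text
time_s: 12.93
tcp_pos: [0.4791, -0.1452, 0.0716]
ee_rot: [2.116, -2.319, -0.002]
force: [0.6, 0.8, 0.6]
opening: 0.0528
finger_force: 0.0
```

```bash
python3 go.py .479 -.145 .028 -95.5
python3 - <<'E'
from h import *
T=cv2.cvtColor(capture('scene'),cv2.COLOR_RGB2BGR)
cv2.imwrite('pics/r5.png',cv2.resize(T[140:280,210:370],None,fx=4,fy=4,interpolation=cv2.INTER_CUBIC))
E
```

```text
t 12.9 p [ 0.4791 -0.1452  0.0716] psi -95.2 tilt [-0.002 -0.    -1.   ] q [  6.  14. -32.   0. -44. -11.] open 0.05276963824826812 F [0.6 0.8 0.6]
N 2 row -0.004 -0.001 0.727 0.027
```

View pics/r5.png

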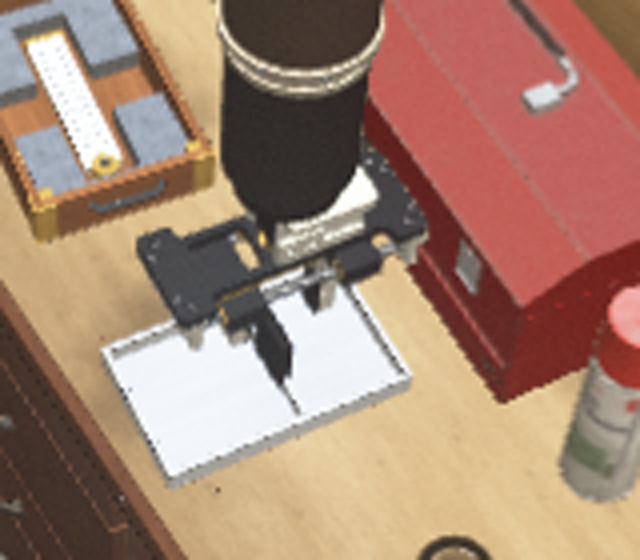

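The plate sits between the open fingers, and the gripper body is clear of the red box.

Request:
{"name": "send_rows", "arguments": {"motion": "0 0 0.5 0.05;0 0 0.5 0;0 0 0.3 0;0 0 0.12 0;0 0 0 0"}}

```text
time_s: 13.4
tcp_pos: [0.4797, -0.1451, 0.0297]
ee_rot: [2.112, -2.326, 0.0]
force: [-0.8, -0.2, 0.2]
opening: 0.0528
finger_force: 0.0
```

Request:
{"name": "send_rows", "arguments": {"motion": "0 0 0 0;0 0 0 0;0 0 0 0;0 0 0 0;0 0 0 0;0 0 0 0;0 0 0 0;0 0 0 0", "grip": 0.05, "newtons": 45}}

```text
time_s: 14.07
tcp_pos: [0.4797, -0.1451, 0.0296]
ee_rot: [-2.111, 2.326, -0.0]
force: [-0.3, 0.1, 1.9]
opening: 0.0121
finger_force: 45.0
```

```bash
python3 go.py
```

```text
t 14.1 p [ 0.4797 -0.1451  0.0296] psi -95.5 tilt [ 0. -0. -1.] q [  6.  17. -35.   0. -38. -11.] open 0.012090028881774125 F [-0.3  0.1  1.9]
```

Request:
{"name": "send_rows", "arguments": {"motion": "0 0 -0.3 0;0 0 -0.6 0;0 0 -0.8 0;0 0 -0.8 0;0 0 -0.6 0;0 0 -0.3 0;0 0 0 0;0 0 0 0"}}

```text
time_s: 14.73
tcp_pos: [0.4792, -0.1449, 0.1312]
ee_rot: [-2.111, 2.326, 0.0]
force: [-0.4, -0.5, -3.7]
opening: 0.012
finger_force: 45.0
```

```bash
python3 go.py .4761 .1678 .13 -8.6
python3 - <<'E'
from fit import *
snap('scene');fit('lift_tray',[.465,-.1435,3.045],('scene',),z=.1)
E
```

```text
t 14.7 p [ 0.4792 -0.1449  0.1312] psi -95.6 tilt [ 0.  0. -1.] q [  6.   9. -29.  -0. -52. -11.] open 0.011976733574435046 F [-0.4 -0.5 -3.7]
N 20 row -0.470 -0.331 0.002 -0.870
lift_tray ('scene',) [ 0.4645 -0.1435  3.0349] deg [173.9] [0.729]
```

Request:
{"name": "send_rows", "arguments": {"motion": "0 0.5 0 0;0 0.6 0 0;0 0.4 0 0;0 0 0 -0.5;0 0 0 -0.9;0 0 0 -0.9;0 0 0 -0.9;0 0 0 -0.9;0 0 0 -0.9;0 0 0 -0.9;0 0 0 -0.9;0 0 0 -0.9"}}

```text
time_s: 15.83
tcp_pos: [0.4342, -0.1407, 0.1306]
ee_rot: [2.762, -1.494, -0.002]
force: [-0.1, 0.4, -3.2]
opening: 0.0116
finger_force: 45.0
```

Request:
{"name": "send_rows", "arguments": {"motion": "0 0 0 -0.9;0 0 0 -0.9;0 0 0 -0.9;0 0 0 -0.9;0 0 0 -0.9;0 0 0 -0.9;0 0 0 -0.9;0 0 0 -0.9;0 0 0 -0.9;0 0 0 -0.9;0 0 0 -0.7;0 0 0 0"}}

```text
time_s: 16.83
tcp_pos: [0.4342, -0.1407, 0.1307]
ee_rot: [3.133, -0.23, -0.003]
force: [-0.1, -0.2, -3.5]
opening: 0.0116
finger_force: 45.0
```

```bash
python3 go.py .4761 .1678 .13 -8.6 12
```

```text
t 16.8 p [ 0.4342 -0.1407  0.1307] psi -8.4 tilt [-0.002 -0.    -1.   ] q [  7.   5. -34.  -0. -51.  75.] open 0.011606689582985713 F [-0.1 -0.2 -3.5]
N 12 row -0.011 -0.865 0.002 0.004
```

Request:
{"name": "send_rows", "arguments": {"motion": "-0.01 -0.865 0 0.003;-0.01 -0.865 0 0.003;-0.01 -0.865 0 0.003;-0.01 -0.865 0 0.003;-0.01 -0.865 0 0.003;-0.01 -0.865 0 0.003;-0.01 -0.865 0 0.003;-0.01 -0.865 0 0.003;-0.01 -0.865 0 0.003;-0.01 -0.865 0 0.003;-0.01 -0.865 0 0.003;-0.01 -0.865 0 0.003"}}

```text
time_s: 17.83
tcp_pos: [0.4776, 0.1688, 0.1309]
ee_rot: [3.131, -0.243, -0.001]
force: [1.5, -0.6, -3.6]
opening: 0.0117
finger_force: 45.0
```

Request:
{"name": "send_rows", "arguments": {"motion": "0 0 0.4 0;0 0 0.4 0;0 0 0.2 0;0 0 0 0;0 0 0 0"}}

```text
time_s: 18.25
tcp_pos: [0.4778, 0.1672, 0.1011]
ee_rot: [3.131, -0.241, -0.001]
force: [1.2, -0.1, -3.3]
opening: 0.0116
finger_force: 45.0
```

```bash
python3 go.py .4761 .1678 .095 -8.6
python3 - <<'E'
from fit import *
T=snap('scene');z=status.get_state()['tcp_pos'][2]-.0296; t=snap('top')
p=fit('lift_tray',[.474,.154,np.radians(261.4)],('scene',),z=z)
q=fit('kit_box',[.474,.154,1.42],('scene',))
p=np.r_[.474,.154,np.radians(261.4),0,z]
im=cv2.resize(cv2.cvtColor(T,cv2.COLOR_RGB2BGR)[90:230,150:300],None,fx=4,fy=4,interpolation=cv2.INTER_CUBIC)
draw(im,'scene','lift_tray',p,4,150,90);draw(im,'scene','kit_box',[.474,.154,1.42],4,150,90)
cv2.imwrite('pics/r6.png',im)
E
```

```text
t 18.2 p [0.4778 0.1672 0.1011] psi -8.8 tilt [-0.001 -0.001 -1.   ] q [ 42.  12. -30.   0. -48.  40.] open 0.011579220726916306 F [ 1.2 -0.1 -3.3]
N 1 row -0.058 -0.010 0.204 -0.037
miss scene lift_tray
lift_tray ('scene',) [0.474  0.154  4.5623] deg [261.4] []
kit_box ('scene',) [0.4743 0.1537 1.4263] deg [81.7] [0.35]
  return _methods._mean(a, axis=axis, dtype=dtype,
  ret = ret.dtype.type(ret / rcount)
```

View pics/r6.png

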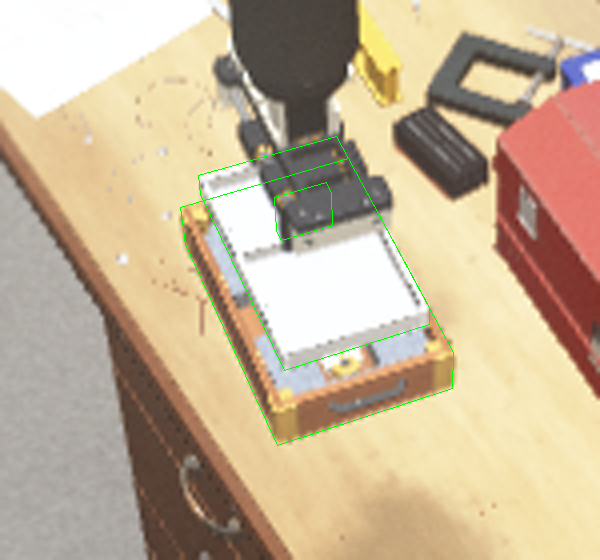

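```bash
cat > zo.py <<'E'
from fit import *
s=status.get_state()['tcp_pos'];z=s[2]-.0296;a=np.radians(261.2)
P=np.r_[s[0]+.014*np.cos(a),s[1]+.014*np.sin(a),a,0,z]; print(P.round(4))
T=snap('scene')
im=cv2.resize(cv2.cvtColor(T,cv2.COLOR_RGB2BGR)[130:205,190:270],None,fx=8,fy=8,interpolation=cv2.INTER_CUBIC)
draw(im,'scene','lift_tray',P,8,190,130);draw(im,'scene','kit_box',[.474,.153,1.42],8,190,130)
cv2.imwrite('pics/r7.png',im)
E
python3 zo.py
```

```text
[0.4763 0.1539 4.5588 0.     0.0725]
```

View pics/r7.png

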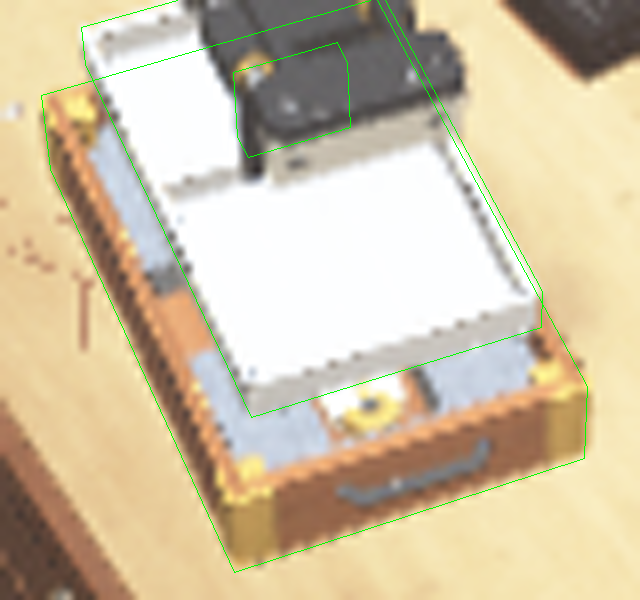

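Tray and box overlays match the picture; the tray needs about −2 mm in x and −1 mm in y. Lowering.

Request:
{"name": "send_rows", "arguments": {"motion": "-0.067 0.044 0 -0.04;0 0 0.3 0;0 0 0.3 0;0 0 0.2 0;0 0 0 0;0 0 0 0"}}

```text
time_s: 19.0
tcp_pos: [0.4754, 0.1663, 0.0767]
ee_rot: [3.132, -0.233, -0.002]
force: [-0.2, -0.4, -2.9]
opening: 0.0119
finger_force: 45.0
```

```bash
python3 go.py .4756 .1670 .06 -8.6
```

```text
t 19.0 p [0.4754 0.1663 0.0767] psi -8.5 tilt [-0.001 -0.001 -1.   ] q [ 42.  13. -32.   0. -45.  40.] open 0.011851750643950115 F [-0.2 -0.4 -2.9]
N 1 row 0.002 -0.024 0.555 0.014
```

Request:
{"name": "send_rows", "arguments": {"motion": "0 -0.01 0.1 0.01;0 0 0.1 0;0 0 0.1 0;0 0 0 0;0 0 0 0"}}

```text
time_s: 19.42
tcp_pos: [0.4757, 0.1669, 0.0683]
ee_rot: [3.132, -0.235, -0.0]
force: [-0.2, -0.1, -2.5]
opening: 0.0118
finger_force: 45.0
```

Request:
{"name": "send_rows", "arguments": {"motion": "0 0 0.12 0;0 0 0.12 0;0 0 0.12 0;0 0 0.06 0;0 0 0 0;0 0 0 0"}}

```text
time_s: 19.92
tcp_pos: [0.4758, 0.1669, 0.0557]
ee_rot: [3.132, -0.235, -0.0]
force: [-0.5, 0.0, -2.1]
opening: 0.0116
finger_force: 45.0
```

Request:
{"name": "send_rows", "arguments": {"motion": "0 0 0.03 0;0 0 0.03 0;0 0 0 0;0 0 0 0"}}

```text
time_s: 20.25
tcp_pos: [0.4761, 0.1671, 0.0546]
ee_rot: [-3.133, 0.234, -0.001]
force: [-2.7, -0.1, 3.2]
opening: 0.0119
finger_force: 45.0
```

Request:
{"name": "send_rows", "arguments": {"motion": "0 0 0 0;0 0 0 0;0 0 0 0;0 0 0 0;0 0 -0.2 0;0 0 -0.4 0;0 0 -0.8 0;0 0 -1 0;0 0 -1 0;0 0 -0.6 0;0 0 0 0", "grip": 0.5}}

```text
time_s: 21.17
tcp_pos: [0.478, 0.1683, 0.179]
ee_rot: [-3.128, 0.233, -0.01]
force: [0.4, 1.3, -0.5]
opening: 0.0438
finger_force: 0.0
```

```bash
cat >> fit.py <<'E'
MOD['aerosol_1']=[np.array([[29.5*np.cos(t),29.5*np.sin(t),z] for t in a for z in(0,202)])/1000]
E
python3 go.py .4935 -.359 .15 -8.6
python3 - <<'E'
from fit import *
snap('scene');snap('top')
for c in('top','scene'):
  fit('aerosol_1',[.59,-.3,0],(c,)); fit('tape_roll',[.4935,-.359,0],(c,)); fit('lift_tray',[.474,.1535,np.radians(261.4)],(c,),z=.025)
E
```

```text
t 21.2 p [0.478  0.1683 0.179 ] psi -8.5 tilt [ 0.007  0.004 -1.   ] q [ 42.   7. -25.   0. -58.  40.] open 0.04380331703550544 F [ 0.4  1.3 -0.5]
N 20 row 0.156 0.865 0.045 0.001
aerosol_1 ('top',) [ 0.6372 -0.336  -0.2546] deg [-14.6] [0.935]
tape_roll ('top',) [ 0.4929 -0.3587  0.0433] deg [2.5] [0.894]
lift_tray ('top',) [0.4687 0.1525 4.559 ] deg [261.2] [0.469]
aerosol_1 ('scene',) [ 0.625  -0.3512  0.0756] deg [4.3] [0.808]
tape_roll ('scene',) [ 0.4916 -0.3599  0.0538] deg [3.1] [0.884]
lift_tray ('scene',) [0.4726 0.1581 4.5687] deg [261.8] [0.932]
```

Request:
{"name": "send_rows", "arguments": {"motion": "0.156 0.865 0.04 0;0.156 0.865 0.04 0;0.156 0.865 0.04 0;0.156 0.865 0.04 0;0.156 0.865 0.04 0;0.156 0.865 0.04 0;0.156 0.865 0.04 0;0.156 0.865 0.04 0;0.156 0.865 0.04 0;0.156 0.865 0.04 0;0.156 0.865 0.04 0;0.156 0.865 0.04 0", "grip": 1}}

```text
time_s: 22.57
tcp_pos: [0.4846, -0.1507, 0.1591]
ee_rot: [3.133, -0.235, -0.001]
force: [0.9, -0.3, -0.3]
opening: 0.0876
finger_force: 0.0
```

Request:
{"name": "send_rows", "arguments": {"motion": "0.156 0.865 0.04 0;0.156 0.865 0.04 0;0.156 0.865 0.04 0;0.156 0.865 0.04 0;0.156 0.865 0.04 0;0.156 0.865 0.04 0;0.156 0.865 0.04 0;0.156 0.865 0.04 0;0 0 0 0;0 0 0 0"}}

```text
time_s: 23.4
tcp_pos: [0.4903, -0.3613, 0.1486]
ee_rot: [-3.132, 0.239, 0.004]
force: [0.2, -0.8, 0.4]
opening: 0.0875
finger_force: 0.0
```

```bash
python3 go.py .4925 -.3592 .04 -8.6
```

```text
t 23.4 p [ 0.4903 -0.3613  0.1486] psi -8.7 tilt [-0.002  0.001 -1.   ] q [-18.  18. -14.  -0. -58.  99.] open 0.08746565839442026 F [ 0.2 -0.8  0.4]
N 5 row 0.014 -0.016 0.724 -0.005
```

Request:
{"name": "send_rows", "arguments": {"motion": "0.014 -0.016 0.72 0;0.014 -0.016 0.72 0;0.014 -0.016 0.72 0;0.014 -0.016 0.72 0;0.014 -0.016 0.72 0;0 0 0.5 0;0 0 0.4 0;0 0 0.2 0;0 0 0.05 0;0 0 0 0"}}

```text
time_s: 24.23
tcp_pos: [0.4936, -0.3579, 0.0076]
ee_rot: [3.133, -0.234, -0.0]
force: [0.0, 0.3, 1.0]
opening: 0.0875
finger_force: 0.0
```

Request:
{"name": "send_rows", "arguments": {"motion": "0 0 0 0;0 0 0 0;0 0 0 0;0 0 0 0;0 0 0 0;0 0 0 0", "grip": 0.55, "newtons": 15}}

```text
time_s: 24.73
tcp_pos: [0.4936, -0.3583, 0.0079]
ee_rot: [3.133, -0.235, 0.001]
force: [-0.4, -0.1, 2.9]
opening: 0.0553
finger_force: 15.0
```

Request:
{"name": "send_rows", "arguments": {"motion": "0 0 -0.3 0;0 0 -0.7 0;0 0 -0.9 0;0 0 -0.9 0;0 0 -0.9 0;0 0 -0.6 0;0 0 0 0"}}

```text
time_s: 25.32
tcp_pos: [0.4957, -0.3593, 0.1421]
ee_rot: [3.13, -0.233, 0.011]
force: [0.5, -0.3, -0.9]
opening: 0.0554
finger_force: 15.0
```

```bash
python3 go.py .4823 .2095 .13 -8.6
python3 - <<'E'
from fit import *
T=cv2.cvtColor(snap('scene'),cv2.COLOR_RGB2BGR)
fit('tape_roll',[.4936,-.3583,0],('scene',),z=.127)
cv2.imwrite('pics/r8.png',cv2.resize(T[190:310,270:400],None,fx=4,fy=4,interpolation=cv2.INTER_CUBIC))
E
```

```text
t 25.3 p [ 0.4957 -0.3593  0.1421] psi -8.5 tilt [ 0.007 -0.003 -1.   ] q [-18.  18. -14.   0. -57.  99.] open 0.05543808411336909 F [ 0.5 -0.3 -0.9]
N 21 row -0.156 -0.890 0.016 0.001
miss scene tape_roll
tape_roll ('scene',) [ 0.4936 -0.3583  0.    ] deg [0.] []
  return _methods._mean(a, axis=axis, dtype=dtype,
  ret = ret.dtype.type(ret / rcount)
```

View pics/r8.png

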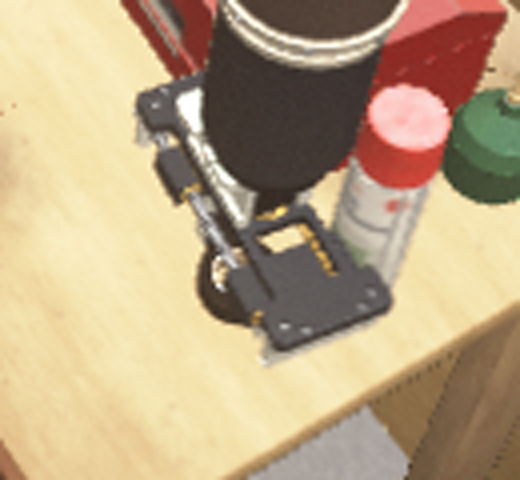

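Request:
{"name": "send_rows", "arguments": {"motion": "-0.156 -0.89 0 0;-0.156 -0.89 0 0;-0.156 -0.89 0 0;-0.156 -0.89 0 0;-0.156 -0.89 0 0;-0.156 -0.89 0 0;-0.156 -0.89 0 0;-0.156 -0.89 0 0;-0.156 -0.89 0 0;-0.156 -0.89 0 0;-0.156 -0.89 0 0;-0.156 -0.89 0 0"}}

```text
time_s: 26.42
tcp_pos: [0.4845, -0.0318, 0.1356]
ee_rot: [3.132, -0.235, -0.003]
force: [0.6, 0.1, -0.4]
opening: 0.0557
finger_force: 15.0
```

Request:
{"name": "send_rows", "arguments": {"motion": "-0.156 -0.89 0 0;-0.156 -0.89 0 0;-0.156 -0.89 0 0;-0.156 -0.89 0 0;-0.156 -0.89 0 0;-0.156 -0.89 0 0;-0.156 -0.89 0 0;-0.156 -0.89 0 0;-0.156 -0.89 0 0;0 0 0 0.9;0 0 0 0.9;0 0 0 0.9"}}

```text
time_s: 27.42
tcp_pos: [0.4789, 0.211, 0.1352]
ee_rot: [3.08, -0.606, -0.003]
force: [-0.1, -0.2, -0.4]
opening: 0.0553
finger_force: 15.0
```

Request:
{"name": "send_rows", "arguments": {"motion": "0 0 0 0.9;0 0 0 0.9;0 0 0 0.9;0 0 0 0.9;0 0 0 0.9;0 0 0 0.9;0 0 0 0.9;0 0 0 0.9;0 0 0 0.9;0 0 0 0.9;0 0 0 0.9;0 0 0 0.9"}}

```text
time_s: 28.42
tcp_pos: [0.4791, 0.2103, 0.1354]
ee_rot: [2.468, -1.939, -0.001]
force: [0.1, -0.0, -0.1]
opening: 0.0555
finger_force: 15.0
```

Request:
{"name": "send_rows", "arguments": {"motion": "0 0 0 0.9;0 0 0 0.9;0 0 0 0.9;0 0 0 0.9;0 0 0 0.9;0 0 0 0;0 0 0 0"}}

```text
time_s: 29.0
tcp_pos: [0.4793, 0.2105, 0.1357]
ee_rot: [2.051, -2.378, -0.0]
force: [0.8, 0.1, 0.1]
opening: 0.0556
finger_force: 15.0
```

```bash
python3 go.py .4823 .2095 .10 -98.6
python3 - <<'E'
from fit import *
p=status.get_state()['tcp_pos']
T=cv2.cvtColor(snap('scene'),cv2.COLOR_RGB2BGR)
im=cv2.resize(T[70:200,150:280],None,fx=4.5,fy=4.5,interpolation=cv2.INTER_CUBIC)
draw(im,'scene','lift_tray',[.4738,.1531,np.radians(261.4),0,.025],4.5,150,70)
draw(im,'scene','tape_roll',[p[0],p[1],0,0,p[2]-.007],4.5,150,70)
cv2.imwrite('pics/r9.png',im)
E
```

```text
t 29.0 p [0.4793 0.2105 0.1357] psi -98.4 tilt [-0.001 -0.001 -1.   ] q [ 45.  11. -25.  -0. -54. -54.] open 0.055561300786434294 F [0.8 0.1 0.1]
N 2 row 0.009 -0.052 0.595 0.016
```

View pics/r9.png

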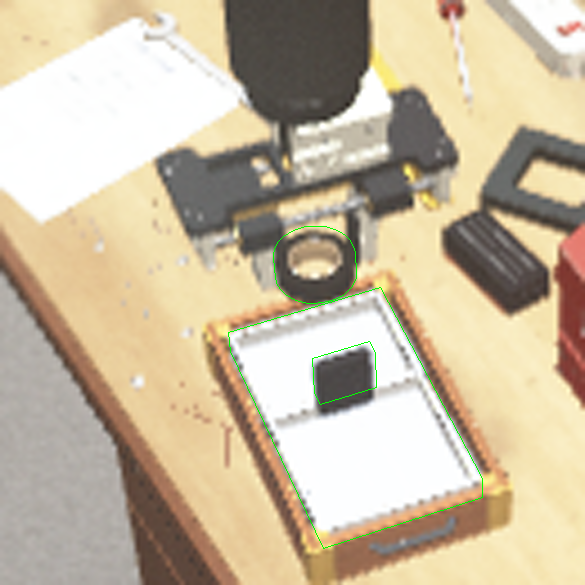

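The tape is centred between the pads and the tray is seated level in the box. Lowering into the smaller bay.

Request:
{"name": "send_rows", "arguments": {"motion": "0.04 -0.1 0.5 0.03;0 0 0.7 0;0 0 0.7 0;0 0 0.6 0;0 0 0.4 0;0 0 0.2 0;0 0 0 0;0 0 0 0"}}

```text
time_s: 29.72
tcp_pos: [0.4828, 0.2094, 0.0437]
ee_rot: [2.047, -2.383, 0.0]
force: [0.4, 0.2, 0.2]
opening: 0.0553
finger_force: 15.0
```

```bash
python3 go.py .4823 .2085 .037 -98.6
```

```text
t 29.7 p [0.4828 0.2094 0.0437] psi -98.7 tilt [-0. -0. -1.] q [ 45.  18. -31.   0. -41. -54.] open 0.05528767170254603 F [0.4 0.2 0.2]
N 1 row 0.031 0.011 0.223 -0.013
```

Request:
{"name": "send_rows", "arguments": {"motion": "0 0 0.1 0;0 0 0.1 0;0 0 0 0;0 0 0 0"}}

```text
time_s: 30.05
tcp_pos: [0.4828, 0.2094, 0.0378]
ee_rot: [-2.046, 2.384, 0.0]
force: [-0.4, -1.1, -1.2]
opening: 0.0551
finger_force: 15.0
```

Request:
{"name": "send_rows", "arguments": {"motion": "0 0 0 0;0 0 0 0;0 0 0 0;0 0 0 0;0 0 0 0", "grip": 0.71}}

```text
time_s: 30.47
tcp_pos: [0.4827, 0.2094, 0.0377]
ee_rot: [-2.046, 2.384, -0.0]
force: [0.6, 1.3, -0.2]
opening: 0.0623
finger_force: 0.0
```

Request:
{"name": "send_rows", "arguments": {"motion": "0 0 -0.1 0;0 0 -0.2 0;0 0 -0.4 0;0 0 -0.6 0;0 0 -0.8 0;0 0 -0.8 0;0 0 -0.6 0;0 0 0 0"}}

```text
time_s: 31.13
tcp_pos: [0.4847, 0.2107, 0.1472]
ee_rot: [-2.042, 2.378, -0.001]
force: [0.4, 0.6, -0.9]
opening: 0.0621
finger_force: 0.0
```

```bash
python3 go.py .655 .251 .14 -86.5
```

```text
t 31.1 p [0.4847 0.2107 0.1472] psi -98.7 tilt [ 0.006  0.004 -1.   ] q [ 45.  10. -24.   0. -55. -54.] open 0.06211564779355267 F [ 0.4  0.6 -0.9]
N 7 row -0.241 -0.799 0.040 -0.348
```

Request:
{"name": "send_rows", "arguments": {"motion": "-0.241 -0.799 0.04 -0.348;-0.241 -0.799 0.04 -0.348;-0.241 -0.799 0.04 -0.348;-0.241 -0.799 0.04 -0.348;-0.241 -0.799 0.04 -0.348;-0.241 -0.799 0.04 -0.348;-0.241 -0.799 0.04 -0.348;0 0 0 0;0 0 0 0", "grip": 0.66}}

```text
time_s: 31.88
tcp_pos: [0.6533, 0.2494, 0.1328]
ee_rot: [2.285, -2.153, -0.001]
force: [0.1, -0.1, 0.4]
opening: 0.0581
finger_force: 0.0
```

```bash
python3 go.py .655 .251 .06 -86.5
python3 - <<'E'
from fit import *
p=status.get_state()['tcp_pos']
T=cv2.cvtColor(snap('scene'),cv2.COLOR_RGB2BGR)
fit('sanding_block',[.655,.251,.058],('scene',))
im=cv2.resize(T[50:190,170:310],None,fx=4.2,fy=4.2,interpolation=cv2.INTER_CUBIC)
draw(im,'scene','sanding_block',[.655,.251,.058],4.2,170,50)
cv2.imwrite('pics/r10.png',im)
E
```

```text
t 31.9 p [0.6533 0.2494 0.1328] psi -86.6 tilt [-0.001 -0.001 -1.   ] q [ 37.  27.  -3.  -0. -61. -33.] open 0.05811630074633125 F [ 0.1 -0.1  0.4]
N 3 row -0.018 -0.021 0.809 -0.006
sanding_block ('scene',) [0.6546 0.2491 0.0684] deg [3.9] [0.929]
```

View pics/r10.png

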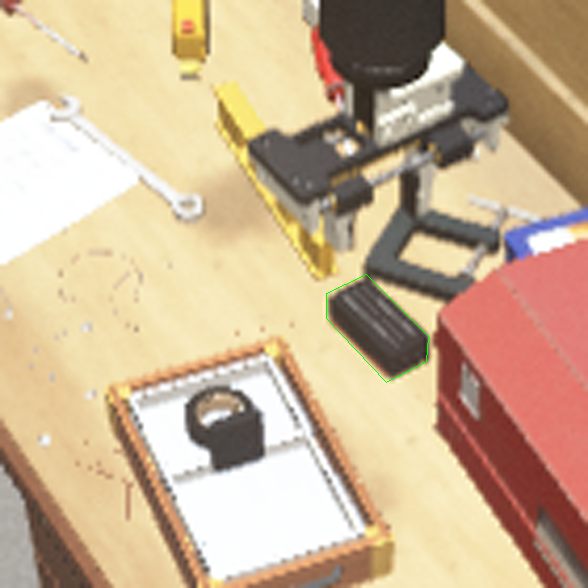

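The tape lies flat in the smaller bay, and the block overlay matches. Descending on the block.

Request:
{"name": "send_rows", "arguments": {"motion": "-0.02 -0.03 0.6 0;0 -0.02 0.8 0;0 0 0.8 0;0 0 0.8 0;0 0 0.6 0;0 0 0.3 0;0 0 0.1 0;0 0 0 0"}}

```text
time_s: 32.65
tcp_pos: [0.654, 0.2502, 0.0143]
ee_rot: [2.287, -2.153, 0.0]
force: [0.3, 0.9, 0.6]
opening: 0.058
finger_force: 0.0
```

Request:
{"name": "send_rows", "arguments": {"motion": "0 0 0 0;0 0 0 0;0 0 0 0;0 0 0 0;0 0 0 0;0 0 0 0", "grip": 0.35, "newtons": 20}}

```text
time_s: 33.15
tcp_pos: [0.6553, 0.2507, 0.0157]
ee_rot: [-2.286, 2.151, -0.001]
force: [0.1, 0.4, 6.5]
opening: 0.0417
finger_force: 19.9
```

Request:
{"name": "send_rows", "arguments": {"motion": "0 0 -0.3 0;0 0 -0.7 0;0 0 -0.9 0;0 0 -0.9 0;0 0 -0.9 0;0 0 -0.6 0;0 0 0 0;0 0 0 0"}}

```text
time_s: 33.82
tcp_pos: [0.6547, 0.2505, 0.1449]
ee_rot: [-2.285, 2.152, -0.0]
force: [0.9, 0.2, -1.9]
opening: 0.042
finger_force: 19.9
```

```bash
python3 go.py .4674 .1106 .14 -8.6
```

```text
t 33.8 p [0.6547 0.2505 0.1449] psi -86.6 tilt [ 0.002  0.002 -1.   ] q [ 37.  26.  -2.  -0. -62. -33.] open 0.04195554308069129 F [ 0.9  0.2 -1.9]
N 18 row -0.029 0.467 0.008 -0.866
```

Request:
{"name": "send_rows", "arguments": {"motion": "-0.03 0.467 0 -0.866;-0.03 0.467 0 -0.866;-0.03 0.467 0 -0.866;-0.03 0.467 0 -0.866;-0.03 0.467 0 -0.866;-0.03 0.467 0 -0.866;-0.03 0.467 0 -0.866;-0.03 0.467 0 -0.866;-0.03 0.467 0 -0.866;-0.03 0.467 0 -0.866;-0.03 0.467 0 -0.866;-0.03 0.467 0 -0.866"}}

```text
time_s: 34.82
tcp_pos: [0.5036, 0.1841, 0.1419]
ee_rot: [2.999, -0.928, -0.003]
force: [0.3, -0.2, -0.6]
opening: 0.0419
finger_force: 19.9
```

Request:
{"name": "send_rows", "arguments": {"motion": "-0.03 0.467 0 -0.866;-0.03 0.467 0 -0.866;-0.03 0.467 0 -0.866;-0.03 0.467 0 -0.866;-0.03 0.467 0 -0.866;-0.03 0.467 0 -0.866;0 0 0 0;0 0 0 0;0 0 0 0"}}

```text
time_s: 35.57
tcp_pos: [0.4666, 0.111, 0.1428]
ee_rot: [3.132, -0.239, -0.001]
force: [0.1, 1.1, -1.4]
opening: 0.0416
finger_force: 19.9
```

```bash
python3 go.py .4674 .1106 .11 -8.6
python3 - <<'E'
from fit import *
p=status.get_state()['tcp_pos']
T=cv2.cvtColor(snap('scene'),cv2.COLOR_RGB2BGR)
im=cv2.resize(T[90:220,160:290],None,fx=4.5,fy=4.5,interpolation=cv2.INTER_CUBIC)
draw(im,'scene','sanding_block',[p[0],p[1],np.radians(81.4),0,p[2]-.0155],4.5,160,90)
cv2.imwrite('pics/r11.png',im)
E
```

```text
t 35.6 p [0.4666 0.111  0.1428] psi -8.7 tilt [-0.001 -0.    -1.   ] q [ 37.   6. -30.  -0. -54.  44.] open 0.04164750334171847 F [ 0.1  1.1 -1.4]
N 2 row 0.014 0.004 0.546 -0.013
```

View pics/r11.png

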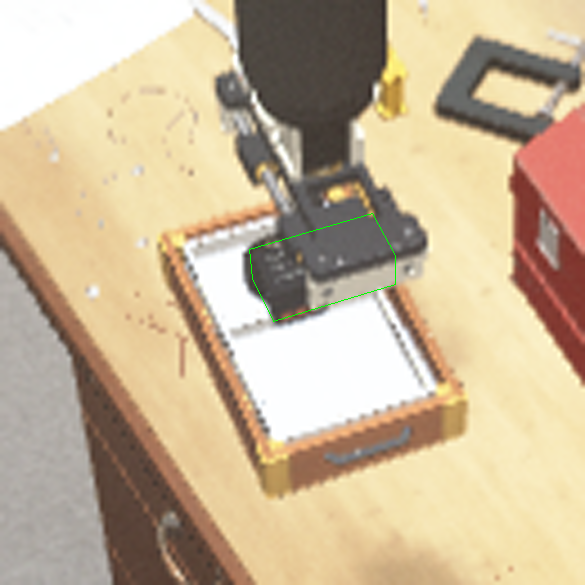

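Block held squarely; its overlay outline matches, and the larger bay lies below. Lowering.

Request:
{"name": "send_rows", "arguments": {"motion": "0.02 0 0.5 -0.02;0 0 0.8 0;0 0 0.8 0;0 0 0.6 0;0 0 0.3 0;0 0 0.1 0;0 0 0 0;0 0 0 0"}}

```text
time_s: 36.28
tcp_pos: [0.4679, 0.1113, 0.0508]
ee_rot: [-3.133, 0.233, -0.001]
force: [-0.5, 0.2, -1.8]
opening: 0.0416
finger_force: 19.9
```

Request:
{"name": "send_rows", "arguments": {"motion": "0 0 0.06 0;0 0 0.04 0;0 0 0 0;0 0 0 0"}}

```text
time_s: 36.62
tcp_pos: [0.4675, 0.1109, 0.0476]
ee_rot: [-3.132, 0.233, -0.001]
force: [0.3, -0.1, -1.0]
opening: 0.0416
finger_force: 19.9
```

Request:
{"name": "send_rows", "arguments": {"motion": "0 0 0.05 0;0 0 0.04 0;0 0 0 0;0 0 0 0"}}

```text
time_s: 36.95
tcp_pos: [0.4674, 0.1109, 0.0446]
ee_rot: [-3.133, 0.233, -0.0]
force: [-0.8, 0.7, 3.1]
opening: 0.0418
finger_force: 19.9
```

Contact. Release, retreat up and sideways, and check.

Request:
{"name": "send_rows", "arguments": {"motion": "0 0 0 0;0 0 0 0;0 0 0 0;0 0 0 0;0 0 -0.2 0;0 0 -0.4 0;0 0 -0.8 0;0 0 -0.9 0;0 0 -0.9 0;0 0 -0.9 0;0 0 -0.9 0;0 0 0 0", "grip": 0.57}}

```text
time_s: 37.95
tcp_pos: [0.4699, 0.1119, 0.2004]
ee_rot: [-3.129, 0.231, -0.012]
force: [1.1, 1.0, 0.3]
opening: 0.05
finger_force: 0.0
```

Request:
{"name": "send_rows", "arguments": {"motion": "0 0.9 0 0;0 0.9 0 0;0 0.9 0 0;0 0.9 0 0;0 0.9 0 0;0 0.9 0 0;0 0.9 0 0;0 0 0 0;0 0 0 0"}}

```text
time_s: 38.7
tcp_pos: [0.439, -0.0772, 0.1947]
ee_rot: [-3.133, 0.237, -0.0]
force: [1.0, -0.2, -0.1]
opening: 0.05
finger_force: 0.0
```

Run:
```python
from fit import *
A=cv2.cvtColor(snap('top'),cv2.COLOR_RGB2BGR);T=cv2.cvtColor(snap('scene'),cv2.COLOR_RGB2BGR)
fit('lift_tray',[.474,.1535,np.radians(261.4)],('scene',),z=.025)
fit('sanding_block',[.467,.111,np.radians(81.4)],z=.029)
fit('tape_roll',[.4825,.209,0],z=.029)
cv2.imwrite('pics/r12.png',np.hstack([cv2.resize(A[160:250,170:270],(400,360),interpolation=cv2.INTER_CUBIC),cv2.resize(T[120:210,180:280],(400,360),interpolation=cv2.INTER_CUBIC)]))
```

```text
lift_tray ('scene',) [0.4687 0.1602 4.518 ] deg [258.9] [0.477]
miss top sanding_block
sanding_block ('top', 'scene') [0.4625 0.1073 1.4652] deg [84.] [0.827]
miss top tape_roll
miss scene tape_roll
tape_roll ('top', 'scene') [0.4825 0.209  0.    ] deg [0.] []
  return _methods._mean(a, axis=axis, dtype=dtype,
  ret = ret.dtype.type(ret / rcount)
```

View pics/r12.png

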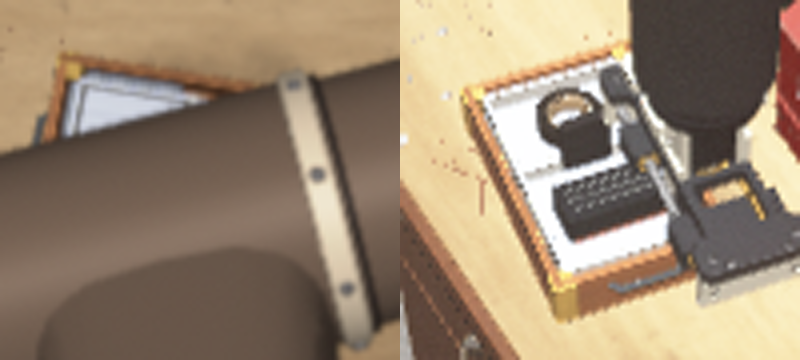

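The scene half shows the tape flat in the smaller bay (575,120 in the picture) and the block flat in the larger bay (610,200). The tray looks level in the box, and the robot is clear of everything.

```bash
python3 -c "
from cell import env
print(env.finish_job())"
```

```text
the job is handed in; nothing more can be done
None
```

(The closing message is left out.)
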